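# Unlock the self-closing jewellery drawer and hold it open at its mark

## Task

The drawer of the white jewellery chest is locked by the red-handled bayonet pin in the chest's top: turn the pin anticlockwise (seen from above) until it meets its stop, lift it straight out and leave it lying or standing in the open wooden tray. Then pull the drawer out by its bar handle, against its closing spring, until the small red pointers at both ends of its front stand over the middle of the green strip on the runner board. The drawer springs shut when released, so finish while still holding it there, and leave the other things on the worktop where they are.

Things in the scene. Friction and masses are not known exactly. Their poses are not given: they have to be found in the camera images.
- chest: White jewellery chest, fixed, 220 deep (x) x 200 wide (y) x 120 mm tall, grey top. Origin: centre of the box's underside, at worktop level; x points to its back, the drawer opens towards -x, z up. Front face at x = -110 mm. A wooden runner board 8 mm thick, 240 mm wide, lies under it and reaches in front to x = -260 mm.
- slot (a point): Centre of the pin's slot, on the chest's top face, 35 mm behind the front face; axes as the chest's. The slot through the 8 mm thick top is 36 mm long along the chest's y and 12 mm wide. A brass ring 52 mm across stands 4 mm high around it and centres the pin's flange.
- pin: Loose bayonet lock pin, 66 mm long, 70 to 140 g. Origin on its axis at the underside of its steel flange (40 mm across, 5 mm thick), which rests on the chest's top; z up. A 10 mm shaft goes 34 mm down from there and blocks the drawer. At the start its x is 0.15 to 0.6 rad anticlockwise from the chest's x. It turns easily, without spring.
- pin_grip (a point): Middle of the pin's red bar handle, 18.5 mm above the pin's origin; axes as the pin's. The bar is 44 mm long (x), 12 mm thick (y) and 27 mm tall.
- pin_lug (a point): Middle of the pin's steel cross-lug, 13 mm below the pin's origin: 28 mm long along the pin's x (as the red bar), 7 mm wide, 6 mm tall, caught under the chest's top. It passes the slot only when the pin's x lies along the chest's y (within about 0.15 rad); there hidden stops keep it from turning further anticlockwise.
- tray: Open wooden valet tray, fixed, 160 (x) x 130 (y) x 22 mm tall, walls and floor 6 mm thick; origin: centre of its underside. It stands to the left or the right of the chest, nearer the robot; the pink case is on the other side.
- drawer: The drawer. Origin: mid-thickness of its front panel (186 wide, 92 tall, 14 mm thick) at its lower edge, 12 mm above the worktop; axes as the chest's. Red pointers 4 mm thick stick out at both lower ends, at x = 0. Slides along the chest's -x up to 130 mm; its spring pulls it shut with 3 N when closed, 0.5 N more per 10 mm. Closed, its origin is at x = -117 mm of the chest.
- handle (a point): Centre of the drawer's steel bar handle: 12 x 12 mm bar, 110 mm long (y), 81 mm above the worktop (39 mm below the chest's top), 55 mm in front of the drawer's origin, 42 mm free between bar and panel, on two 10 mm posts 48 mm either side of the centre; open above and below.
- mark: Green strip across the runner board, 16 mm wide (x), 238 mm long (y), 1 mm thick, 55 to 95 mm in front of where the drawer's origin stands when closed; origin: centre of its underside, axes as the chest's.
- case: Bystander, loose: pink rounded glasses case 130 x 85 x 40 mm; origin: centre of its underside.
- ringbox: Bystander, loose: dark blue ring box 44 x 44 x 38 mm on the chest's top; origin: centre of its underside.
- lotion: Bystander, loose: pink lotion bottle, 60 mm across, 180 mm tall; origin: centre of its underside.
- tin_yellow: Bystander, loose: flat yellow shoe-cream tin, 60 mm across, 26 mm tall; origin: centre of its underside.
- tin_white: Bystander, loose: flat white shoe-cream tin, 60 mm across, 26 mm tall; origin: centre of its underside.
- brush: Bystander, loose: dark wooden shoe brush 150 x 45 x 40 mm, along its x; origin: centre of its underside.
- cedar: Bystander, loose: cedar moth block 90 x 50 x 22 mm; origin: centre of its underside.
Things that resemble listed ones, but are neither listed nor needed, are in the scene too. Of the things that look like the pin, the smallest one is meant.

How it is judged:
On the way, in this order (a step that is already met when the one before it is completed fails the run):
1. the seated pin is turned into line with its slot (within 0.2 rad) (angle between the x axis of pin and the y axis of chest, either way round below 0.2 rad and distance between pin and slot below 0.008 m), for 0.1 s.
2. the pin is lifted clear of the chest (40 mm) (z of pin in the frame of slot above 0.04 m), for 0.05 s.
3. the pin rests in the tray, let go (x of pin in the frame of tray between -0.075 and 0.075 m and y of pin in the frame of tray between -0.06 and 0.06 m and z of pin in the frame of tray below 0.055 m and contact force between pin and the fingers below 0.2 N and linear speed of pin below 0.05 m/s), for 0.2 s.
4. the drawer is held with its pointers over the green strip (x of drawer in the frame of mark between -0.01 and 0.01 m and contact force between drawer and the fingers above 1 N and linear speed of drawer below 0.02 m/s), for 0.3 s.
At the end, for the whole second after the job is handed in: The gripper's fingers hold the drawer (more than 1 N) at rest with its front, at the pointers, within 10 mm of the strip's centre line; the pin rests inside the tray (origin within 75 x 60 mm of the tray's centre, below 55 mm), not touched by the fingers (all of step 3 and all of step 4); the arm keeps its last pose, push and grip.
It fails at once if another thing on the worktop or chest (case, ring box, lotion, tins, brush, cedar block) is moved by more than 30 mm (distance of any of case, ringbox, lotion, tin_yellow, tin_white, brush, cedar from where it was at the start of the episode above 0.03 m).
It also fails if it takes over 54 s, if anything falls off the work surface, if the arm or the gripper's body presses on something with over 40 N, if the wrist force passes 120 N, or if a joint passes its speed limit or range.

## Robot

A 6-joint arm with a two-finger parallel gripper is mounted at the origin on the work surface. World frame = base frame: x ahead of the robot, y to its left, z up, the work surface at z = 0. Lengths are in m, angles in rad, forces in N, time in s.
With the tool pointing down it reaches from about 0.375 to 0.975 m from the base axis. Payload 3.8 kg.
Tool frame: the origin (TCP) lies on the mounting face of the last link; the fingertips stand 173 mm ahead of it and the grasp point (between the pads) lies 155 mm ahead of it (bot.hold_point_z is the distance from the TCP to the grasp point, in m); z points along the fingers, y is the line along which they close (so a half turn about z gives the same grasp; the last joint's range is limited). The gripper opens to 85 mm and grips with 20 to 120 N. Pads are 22 mm wide; open, the fingers measure 114 mm over their backs; the gripper's body (76 mm by 85 mm) begins 54 mm behind the grasp point. The pads swing forward as they close: fully open they stand 13 mm farther back than shut.
Start: joints at [1.095, 0.264, 1.604, -0, 1.274, -0.037], TCP at [0.287, 0.611, 0.405] pointing down, gripper open.
Joint ranges: [-2.63, 2.63], [-0.94, 2.18], [0.31, 2.57], [-1.31, 4.45], [0, 2.66], [-2.55, 2.55]. Speed limits (rad/s): [2.57, 2.57, 3.14, 3.14, 3.14, 3.14].

## Interface

Orientations are given as a rotation vector (axis times angle).
In Python, from workcell import bot, optics gives the robot as it stands.
- The arm moves only by the shell command python3 -m jog 'ROWS' [OPENING] [FORCE]. ROWS is JSON, a list of rows, each an object of numbers: "dx", "dy", "dz": the shift along the tool's x, y, z in mm; "ax", "ay", "az": the turn, a rotation vector about the tool's x, y, z in degrees. A call has 1 to 20 rows; each row shifts and turns the commanded pose from where the row before left it, along the tool's axes as they then stand; what a row does not reach is not made up. A row lasts 1/12 s, in which the tool goes at most 41.7 mm and 7.16 degrees, less where a joint would pass 70% of its speed; a pose out of reach is approached as far as the arm can. A call with a gripper value outside its range is refused whole. OPENING is the opening, from 0 (shut) to 1 (fully open), set as the call begins (- or left out, the last holds). The fingers move at their own pace and stop on an object; FORCE is the grip in N (left out, the last holds). Time passes only in rows, so rows that do not move let the fingers close. It gives the time, the measured TCP pose, the force, the opening and the grip force at its end, in the units of the state.
- bot.read_state(): the state, without advancing time (a new reading comes with each control period).
- optics.read_camera(name): name is "scene" or "top" or "wrist"; returns a dict with "img" (480x640x3 uint8, red, green, blue), "vertical_fov" (degrees; the focal length in pixels is half the picture's height over the tangent of half this angle, whatever the lens; pixels are square), "cx", "cy" (the principal point, pixels), "R" (3x3) and "t" (3): a world point X has camera coordinates R X + t; the wrist camera has in their place "tool_from_camera" (4x4, takes a point from camera to tool coordinates, whose origin is the TCP and whose axes are the flange's). Camera axes: x right, y down, z forward; pixel columns grow to the right and rows downward; lengths in m; the calibration is good to about 2 mm. A picture is of the moment at which its call begins: read the wrist's pose just before it. There is no depth.
- bot.finish_job(): hands the job in; it is judged then, once.
The state is a dict: "time": time; "q": joint angles; "joint_vel": joint speeds; "joint_torque": joint torques, N m; "tool_pos": TCP position; "tcp_rot": TCP orientation; "wrist_force": force on the tool from outside, world axes, zero at the start; "torque": the same for the moment, N m; "width": opening from 0.0 (shut) to 1.0 (fully open); "grip_force": force on a finger pad.
Only numpy, scipy, OpenCV 4.12 (cv2) and the standard library are available. Lean on these libraries where they do the work, as an engineer would, in place of code of your own. Each camera call takes 0.05 s, during which the arm holds its last target. There are 200 camera calls.

## Working session

There is one attempt and no reset: what is moved stays moved. The work goes in short steps, Python scripts to look and compute and a shell command to move; the robot and the scene stay as the last step left them, time stands still between calls to the robot, and variables do not carry over. Pictures are saved under pics/ and viewed, at most 10 in all, crops included, and the job is handed in when it is done.

```bash
ls; mkdir -p pics; python3 - <<'E'
from workcell import bot, optics
import cv2,numpy as np
s=bot.read_state();print(s)
for n in("scene","top"):
    c=optics.read_camera(n);cv2.imwrite(f"pics/{n}0.png",c["img"][:,:,::-1]);print(n,c["vertical_fov"],c["cx"],c["cy"],c["R"],c["t"],[k for k in c])
E
```

```text
pics
{'time': 0.0, 'q': array([ 1.09509397e+00,  2.64773242e-01,  1.60536918e+00,  8.91273597e-06,
        1.27366920e+00, -3.68941716e-02]), 'joint_vel': array([-0.00051279,  0.00084803,  0.00115048,  0.00065481, -0.00017703,
        0.00047504]), 'joint_torque': array([ 1.57423219e-03, -5.15103614e+01, -3.67322659e+01,  2.49305085e-04,
        1.27053360e-02,  2.22078961e-05]), 'tool_pos': array([0.28662497, 0.61075435, 0.40335064]), 'tcp_rot': array([-0.68364089, -3.06572053,  0.00336769]), 'wrist_force': array([-0.49871003, -0.47216898,  0.27777345]), 'torque': array([ 0.0381541 ,  0.01034024, -0.08800964]), 'grip_force': 0.0, 'width': 0.9967817004853216}
scene 55.18688427727706 314.35788850610174 244.1218886841754 [[ 0.71403025  0.70006427 -0.00841578]
 [ 0.60872756 -0.62671973 -0.48649063]
 [-0.34584904  0.34224611 -0.87364526]] [-0.45297349 -0.32226417  1.58943035] ['img', 'vertical_fov', 'cx', 'cy', 'R', 't']
top 47.85187575586958 322.84194185664404 236.94304187895602 [[-0.02847536 -0.99958518  0.00431638]
 [-0.99563872  0.02797862 -0.08899852]
 [ 0.08884083 -0.00683182 -0.99602241]] [0.02184827 0.63303402 1.32561369] ['img', 'vertical_fov', 'cx', 'cy', 'R', 't']
```

View pics/scene0.png

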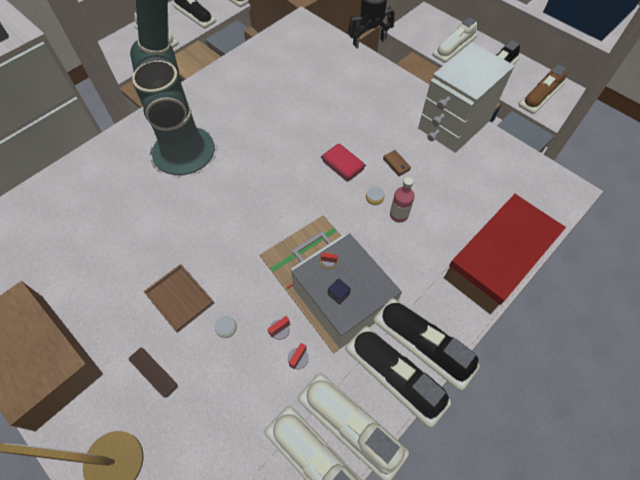

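View pics/top0.png

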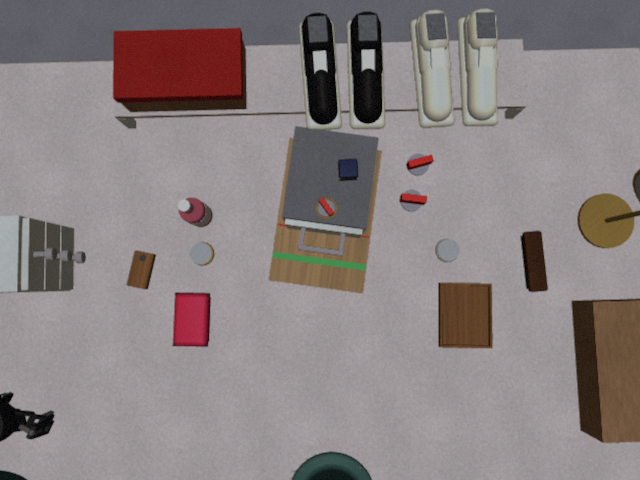

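The pin look-alikes in the top view are at (326,207) on the chest in the brass ring, and at (420,162) and (413,199) on the worktop to its right. The first fits: it is seated in the chest and looks smallest. I'll confirm that with a crop and measure everything.

```bash
cat > h.py <<'E'
from workcell import bot, optics
import cv2,numpy as np
from scipy.spatial.transform import Rotation as Ro
def cam(n):
    if n=="wrist":
        s=bot.read_state();c=optics.read_camera(n)
        T=np.eye(4);T[:3,:3]=Ro.from_rotvec(s["tcp_rot"]).as_matrix();T[:3,3]=s["tool_pos"]
        E=np.linalg.inv(T@np.array(c["tool_from_camera"]));c["R"]=E[:3,:3];c["t"]=E[:3,3]
    else: c=optics.read_camera(n)
    c["f"]=240/np.tan(np.radians(c["vertical_fov"]/2));c["R"]=np.array(c["R"]);c["t"]=np.array(c["t"]);return c
def ray(c,p,z):
    p=np.atleast_2d(np.float64(p));d=np.c_[(p[:,0]-c["cx"])/c["f"],(p[:,1]-c["cy"])/c["f"],np.ones(len(p))]@c["R"]
    o=-c["R"].T@c["t"];return o+d*((z-o[2])/d[:,2])[:,None]
def proj(c,X):
    q=np.atleast_2d(X)@c["R"].T+c["t"];return q[:,:2]/q[:,2:]*c["f"]+[c["cx"],c["cy"]]
def mask(img,lo,hi):
    return cv2.inRange(cv2.cvtColor(img,cv2.COLOR_RGB2HSV),np.array(lo),np.array(hi))
def blobs(m,mn=15):
    cs,_=cv2.findContours(m,cv2.RETR_EXTERNAL,cv2.CHAIN_APPROX_NONE)
    return sorted([k for k in cs if cv2.contourArea(k)>=mn],key=cv2.contourArea,reverse=True)
def rect(c,k,z):
    "centre, sizes, yaw of long side of a contour cast on plane z"
    P=ray(c,k[:,0,:],z)[:,:2]
    r=cv2.minAreaRect((P*1000).astype(np.float32));b=cv2.boxPoints(r);e=[b[1]-b[0],b[2]-b[1]];e=max(e,key=np.linalg.norm)
    return np.round(r[0],1),np.round(r[1],1),round(float(np.degrees(np.arctan2(e[1],e[0]))),1)
E
python3 - <<'E'
from h import *
for n in("top","scene"):
    c=cam(n);im=c["img"]
    print(n,"cam at",-c["R"].T@c["t"])
    for nm,lo,hi,z in(("green",(45,90,50),(80,255,255),.009),("red",(0,170,120),(6,255,255),.152),("red0",(0,170,120),(6,255,255),.032)):
        for k in blobs(mask(im,lo,hi),8)[:6]: print(nm,k[:,0].mean(0).round(),rect(c,k,z))
    hsv=cv2.cvtColor(im,cv2.COLOR_RGB2HSV)
    pts={"top":((300,170),(465,315),(466,286),(321,249),(150,269)),"scene":((330,300),(180,297),(190,272),(312,245),(397,162))}[n]
    for p in pts: print(p,hsv[p[1],p[0]])
c=cam("top");a=c["img"][120:270,260:450][:,:,::-1];cv2.imwrite("pics/crop1.png",cv2.resize(a,None,fx=4,fy=4,interpolation=cv2.INTER_CUBIC))
E
```

```text
top cam at [0.51312669 0.01318415 1.37658573]
green [319. 261.] (array([575.3,  15.4]), array([235.6,  15.9]), 80.4)
red [414. 198.] (array([ 706.3, -205.9]), array([55.3, 14.3]), 82.0)
red [420. 161.] (array([ 791.9, -224.7]), array([14.1, 54.4]), -76.1)
red [326. 206.] (array([693. ,  -4.3]), array([42.2, 10.4]), 33.6)
red0 [414. 198.] (array([ 725.2, -227.3]), array([60.8, 15.7]), 82.0)
red0 [420. 161.] (array([ 819.2, -248. ]), array([15.5, 59.8]), -76.1)
red0 [326. 206.] (array([710.7,  -6. ]), array([46.3, 11.4]), 33.6)
(300, 170) [110  17  89]
(465, 315) [ 15 145 100]
(466, 286) [ 12 144  99]
(321, 249) [120  18 131]
(150, 269) [ 15 169  62]
scene cam at [ 1.06931082 -0.42883512  1.22800766]
green [283. 262.] (array([562. , -60.6]), array([81.4, 14.4]), 80.8)
green [310. 245.] (array([580.9,  37.7]), array([86.7,  9.6]), 80.6)
green [330. 232.] (array([591.4, 112.9]), array([33.3, 15. ]), 81.6)
red [509. 246.] (array([1015.6,  357.6]), array([157.4, 295. ]), -90.0)
red [329. 255.] (array([693.4,  -4.7]), array([40.5,  5.9]), 34.3)
red0 [509. 246.] (array([1009.6,  445.3]), array([174.9, 327.9]), -90.0)
red0 [329. 255.] (array([651.5,  42.7]), array([45. ,  6.6]), 34.3)
(330, 300) [109  19 109]
(180, 297) [ 13  97 113]
(190, 272) [138   7 178]
(312, 245) [ 65 121 135]
(397, 162) [ 14 120 117]
```

View pics/crop1.png

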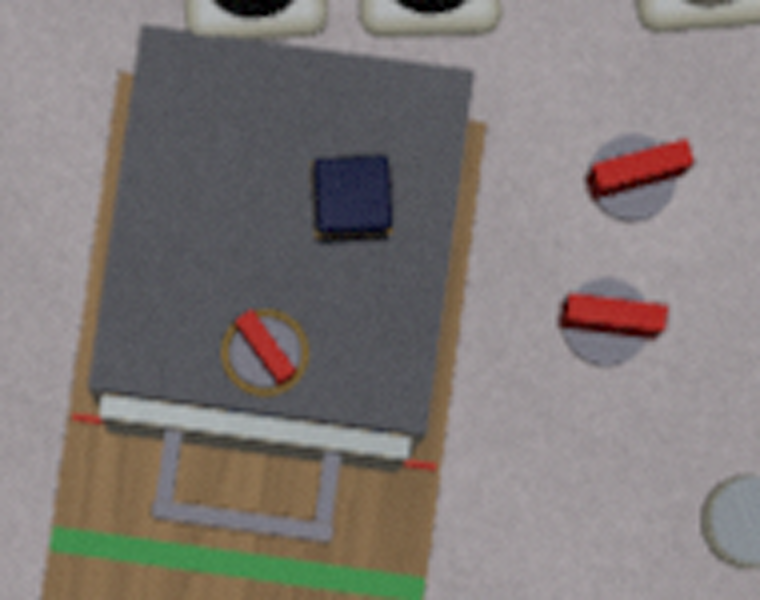

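The crop confirms it: the pin in the brass ring (crop 265,350) has a bar of about 42 mm, while the two on the worktop measure over 55 mm. Next I'll measure the chest top, tray and handle, then work out the first approach.

```bash
python3 - <<'E'
from h import *
c=cam("top");im=c["img"]
m=mask(im,(95,8,60),(125,45,112));m=cv2.morphologyEx(m,cv2.MORPH_OPEN,np.ones((3,3)))
for k in blobs(m,2000)[:3]: print("grey top",k[:,0].mean(0).round(),rect(c,k,.12))
m=mask(im,(8,110,60),(20,190,160))
for k in blobs(m,500): print("wood",k[:,0].mean(0).round(),cv2.boundingRect(k),rect(c,k,.022))
h=ray(c,[[300,251],[342,254]],.087);print("handle ends",h)
w=cam("wrist");print("tfc",optics.read_camera("wrist")["tool_from_camera"],w["vertical_fov"])
s=bot.read_state();R=Ro.from_rotvec(s["tcp_rot"]).as_matrix()
print("fwd x axis",R[:,0],"y",R[:,1])
yaw=np.radians(-58); y=np.array([np.cos(yaw),np.sin(yaw),0]);z=np.array([0,0,-1]);x=np.cross(y,z)
print("tool axes after turn",x,y)
d=np.array([.693,-.0045,.4034])-s["tool_pos"];print("d in tool mm",d@x*1000,d@y*1000)
E
```

```text
grey top [333.  21.] (array([1125. ,   -3.8]), array([1551. ,  155.2]), 88.5)
grey top [329. 178.] (array([766.6, -16.9]), array([196.4, 218.8]), -9.3)
wood [618. 369.] (592, 300, 48, 142) (array([ 284.5, -721. ]), array([340.8, 118. ]), 0.0)
wood [465. 315.] (440, 283, 52, 65) (array([ 429.5, -344.8]), array([127.5, 156.4]), -3.1)
wood [608. 218.] (578, 194, 56, 54) (array([ 656.5, -712.6]), array([135. , 138.4]), -65.3)
wood [140. 269.] (127, 251, 27, 38) (array([565.6, 461.9]), array([48.1, 86.8]), -13.9)
handle ends [[ 0.59600219  0.05981369  0.087     ]
 [ 0.58600376 -0.04021326  0.087     ]]
tfc [[-5.94717490e-04 -9.61010805e-01 -2.76510179e-01  6.91412252e-02]
 [ 9.99999806e-01 -6.22415833e-04  1.24081006e-05  2.01689920e-05]
 [-1.84028632e-04 -2.76510118e-01  9.61010989e-01  3.13587145e-02]
 [ 0.00000000e+00  0.00000000e+00  0.00000000e+00  1.00000000e+00]] 70.16491350734498
fwd x axis [-9.05256914e-01  4.24864589e-01  9.14873256e-06] y [ 4.24864563e-01  9.05256865e-01 -3.35371997e-04]
tool axes after turn [0.8480481  0.52991926 0.        ] [ 0.52991926 -0.8480481   0.        ]
d in tool mm 18.334799615692788 737.2647200644649
```

```bash
python3 -m jog '[{"az":7},{"az":7},{"az":7},{"az":7},{"az":7},{"az":7},{"az":7},{"az":7},{"az":7},{"az":7},{"az":7},{"az":7},{"az":7},{"az":7},{"az":7},{"az":7},{"az":7},{"az":4}]' 0.6
python3 -m jog '[{"dy":20},{"dy":40},{"dy":40},{"dy":40},{"dy":40},{"dy":40},{"dy":40},{"dy":40},{"dy":40},{"dy":40},{"dy":40},{"dy":40},{"dy":40},{"dy":40},{"dy":40},{"dy":40},{"dy":40},{"dy":40},{"dy":37,"dx":18},{}]'
python3 - <<'E'
from h import *
c=cam("wrist");cv2.imwrite("pics/w1.png",c["img"][:,:,::-1])
ks=[k for k in blobs(mask(c["img"],(0,170,110),(6,255,255)),100)]
for k in ks: print(k[:,0].mean(0).round(),rect(c,k,.152))
print(proj(c,[.6926,-.0048,.152]))
E
```

```text
[[ -5.75455    755.93954428]]invalid input
invalid input
```

View pics/w1.png

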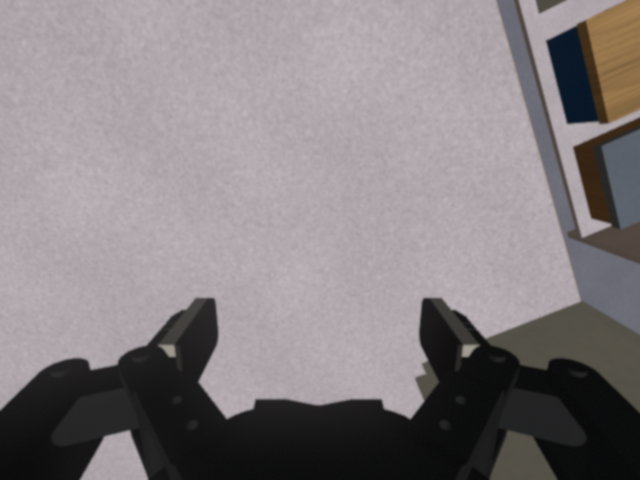

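The jog was refused, so the arm hasn't moved and the picture shows only bare worktop. I'll try full rows with every key.

```bash
python3 -m jog '[{"dx":0,"dy":0,"dz":0,"ax":0,"ay":0,"az":7}]' 0.6; python3 -m jog '[{"dx":0,"dy":0,"dz":0,"ax":0,"ay":0,"az":7}]' 0.6 30;python3 -m jog '[{"az":7}]' 0.6 30
```

```text
time: 0.53
tool_pos: [0.2868, 0.6111, 0.4047]
tcp_rot: [0.871, 3.018, 0.0]
wrist_force: [0.3, -0.5, 0.4]
width: 0.885
grip_force: 0.0
time: 0.62
tool_pos: [0.2868, 0.611, 0.4047]
tcp_rot: [1.061, 2.957, 0.0]
wrist_force: [0.2, -0.4, -0.4]
width: 0.748
grip_force: 0.0invalid input
```

Every key is required. I've turned 14° so far, so 109° remain.

```bash
python3 -m jog '[{"dx":0,"dy":0,"dz":0,"ax":0,"ay":0,"az":7},{"dx":0,"dy":0,"dz":0,"ax":0,"ay":0,"az":7},{"dx":0,"dy":0,"dz":0,"ax":0,"ay":0,"az":7},{"dx":0,"dy":0,"dz":0,"ax":0,"ay":0,"az":7},{"dx":0,"dy":0,"dz":0,"ax":0,"ay":0,"az":7},{"dx":0,"dy":0,"dz":0,"ax":0,"ay":0,"az":7},{"dx":0,"dy":0,"dz":0,"ax":0,"ay":0,"az":7},{"dx":0,"dy":0,"dz":0,"ax":0,"ay":0,"az":7},{"dx":0,"dy":0,"dz":0,"ax":0,"ay":0,"az":7},{"dx":0,"dy":0,"dz":0,"ax":0,"ay":0,"az":7},{"dx":0,"dy":0,"dz":0,"ax":0,"ay":0,"az":7},{"dx":0,"dy":0,"dz":0,"ax":0,"ay":0,"az":7},{"dx":0,"dy":0,"dz":0,"ax":0,"ay":0,"az":7},{"dx":0,"dy":0,"dz":0,"ax":0,"ay":0,"az":7},{"dx":0,"dy":0,"dz":0,"ax":0,"ay":0,"az":7},{"dx":0,"dy":0,"dz":0,"ax":0,"ay":0,"az":4}]' 0.6 30
python3 -m jog '[{"dx":0,"dy":20,"dz":0,"ax":0,"ay":0,"az":0},{"dx":0,"dy":40,"dz":0,"ax":0,"ay":0,"az":0},{"dx":0,"dy":40,"dz":0,"ax":0,"ay":0,"az":0},{"dx":0,"dy":40,"dz":0,"ax":0,"ay":0,"az":0},{"dx":0,"dy":40,"dz":0,"ax":0,"ay":0,"az":0},{"dx":0,"dy":40,"dz":0,"ax":0,"ay":0,"az":0},{"dx":0,"dy":40,"dz":0,"ax":0,"ay":0,"az":0},{"dx":0,"dy":40,"dz":0,"ax":0,"ay":0,"az":0},{"dx":0,"dy":40,"dz":0,"ax":0,"ay":0,"az":0},{"dx":0,"dy":40,"dz":0,"ax":0,"ay":0,"az":0},{"dx":0,"dy":40,"dz":0,"ax":0,"ay":0,"az":0},{"dx":0,"dy":40,"dz":0,"ax":0,"ay":0,"az":0},{"dx":0,"dy":40,"dz":0,"ax":0,"ay":0,"az":0},{"dx":0,"dy":40,"dz":0,"ax":0,"ay":0,"az":0},{"dx":0,"dy":40,"dz":0,"ax":0,"ay":0,"az":0},{"dx":0,"dy":40,"dz":0,"ax":0,"ay":0,"az":0},{"dx":0,"dy":40,"dz":0,"ax":0,"ay":0,"az":0},{"dx":0,"dy":40,"dz":0,"ax":0,"ay":0,"az":0},{"dx":18,"dy":37,"dz":0,"ax":0,"ay":0,"az":0},{"dx":0,"dy":0,"dz":0,"ax":0,"ay":0,"az":0}]'
python3 - <<'E'
from h import *
c=cam("wrist");cv2.imwrite("pics/w2.png",c["img"][:,:,::-1])
s=bot.read_state();R=Ro.from_rotvec(s["tcp_rot"]).as_matrix();print("closing yaw",np.degrees(np.arctan2(R[1,1],R[0,1])))
ks=[k for k in blobs(mask(c["img"],(0,170,110),(6,255,255)),100)]
for k in ks: print(k[:,0].mean(0).round(),rect(c,k,.152))
print(proj(c,[.6926,-.0048,.152]))
E
```

```text
time: 1.95
tool_pos: [0.2868, 0.611, 0.4047]
tcp_rot: [-3.023, -0.854, -0.0]
wrist_force: [-0.4, -0.8, -0.4]
width: 0.6
grip_force: 0.0
time: 3.62
tool_pos: [0.6951, -0.0106, 0.403]
tcp_rot: [3.02, 0.854, 0.002]
wrist_force: [-0.2, 0.0, -0.2]
width: 0.602
grip_force: 0.0
closing yaw -58.36456698474558
[606. 253.] (array([ 797.9, -178.7]), array([11.3, 47.5]), -76.3)
[311. 246.] (array([697.4,  -4.6]), array([44.5, 11.3]), 35.1)
[517. 317.] (array([ 728.7, -158.4]), array([56.3, 11.1]), 81.1)
[[306.71064388 251.86376843]]
```

View pics/w2.png

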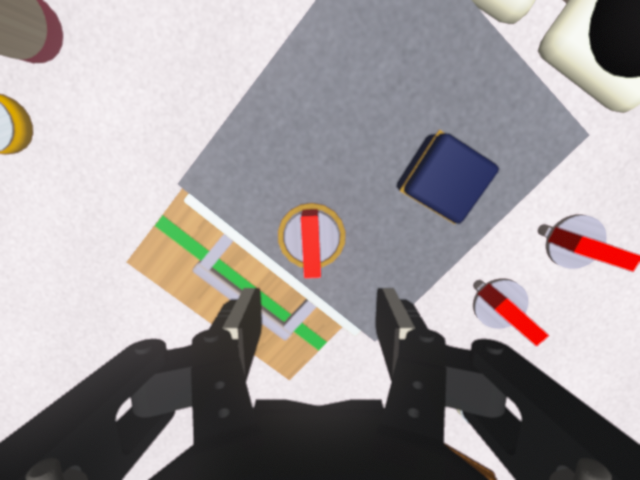

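The wrist view shows the seated pin at (311,246) in its brass ring. Its bar lies along the tool's x, and the ring box at (450,178) is clear of the fingers. I'll descend and grip.

```bash
python3 -m jog '[{"dx":2,"dy":-6,"dz":10,"ax":0,"ay":0,"az":-2},{"dx":0,"dy":0,"dz":25,"ax":0,"ay":0,"az":0},{"dx":0,"dy":0,"dz":25,"ax":0,"ay":0,"az":0},{"dx":0,"dy":0,"dz":20,"ax":0,"ay":0,"az":0},{"dx":0,"dy":0,"dz":12,"ax":0,"ay":0,"az":0},{"dx":0,"dy":0,"dz":7,"ax":0,"ay":0,"az":0},{"dx":0,"dy":0,"dz":2,"ax":0,"ay":0,"az":0},{"dx":0,"dy":0,"dz":0,"ax":0,"ay":0,"az":0},{"dx":0,"dy":0,"dz":0,"ax":0,"ay":0,"az":0}]' 0.6 30
python3 -m jog '[{"dx":0,"dy":0,"dz":0,"ax":0,"ay":0,"az":0},{"dx":0,"dy":0,"dz":0,"ax":0,"ay":0,"az":0},{"dx":0,"dy":0,"dz":0,"ax":0,"ay":0,"az":0},{"dx":0,"dy":0,"dz":0,"ax":0,"ay":0,"az":0},{"dx":0,"dy":0,"dz":0,"ax":0,"ay":0,"az":0},{"dx":0,"dy":0,"dz":0,"ax":0,"ay":0,"az":0}]' 0 30
```

```text
time: 4.42
tool_pos: [0.6902, 0.0009, 0.3053]
tcp_rot: [3.005, 0.915, 0.004]
wrist_force: [0.0, -0.1, 1.0]
width: 0.598
grip_force: 0.0
time: 4.92
tool_pos: [0.692, -0.0022, 0.3071]
tcp_rot: [2.997, 0.912, 0.012]
wrist_force: [4.3, -9.2, 3.7]
width: 0.136
grip_force: 30.1
```

```bash
python3 -m jog '[{"dx":0,"dy":2,"dz":0,"ax":0,"ay":0,"az":0},{"dx":0,"dy":2,"dz":0,"ax":0,"ay":0,"az":0},{"dx":0,"dy":0,"dz":0,"ax":0,"ay":0,"az":0},{"dx":0,"dy":0,"dz":0,"ax":0,"ay":0,"az":0}]'; python3 -c "
from h import *
s=bot.read_state();R=Ro.from_rotvec(s['tcp_rot']).as_matrix();print('closing yaw',np.degrees(np.arctan2(R[1,1],R[0,1])),s['torque'],s['wrist_force'])"
```

```text
time: 5.25
tool_pos: [0.693, -0.0035, 0.3057]
tcp_rot: [3.002, 0.914, 0.006]
wrist_force: [2.7, -4.8, 4.8]
width: 0.133
grip_force: 29.8
closing yaw -56.14276214214543 [-0.95264182 -0.53805936 -0.05950845] [ 2.67175776 -4.79788612  4.798867  ]
```

```bash
python3 -m jog '[{"dx":0,"dy":2,"dz":0,"ax":0,"ay":0,"az":-4},{"dx":0,"dy":0,"dz":0,"ax":0,"ay":0,"az":-5},{"dx":0,"dy":0,"dz":0,"ax":0,"ay":0,"az":-5},{"dx":0,"dy":0,"dz":0,"ax":0,"ay":0,"az":-5},{"dx":0,"dy":0,"dz":0,"ax":0,"ay":0,"az":-5},{"dx":0,"dy":0,"dz":0,"ax":0,"ay":0,"az":-5},{"dx":0,"dy":0,"dz":0,"ax":0,"ay":0,"az":-5},{"dx":0,"dy":0,"dz":0,"ax":0,"ay":0,"az":-4},{"dx":0,"dy":0,"dz":0,"ax":0,"ay":0,"az":-4},{"dx":0,"dy":0,"dz":0,"ax":0,"ay":0,"az":-3},{"dx":0,"dy":0,"dz":0,"ax":0,"ay":0,"az":0},{"dx":0,"dy":0,"dz":0,"ax":0,"ay":0,"az":0}]'; python3 -c "
from h import *
s=bot.read_state();R=Ro.from_rotvec(s['tcp_rot']).as_matrix();print('closing yaw',np.degrees(np.arctan2(R[1,1],R[0,1])),s['torque'],s['wrist_force'])
c=cam('wrist');cv2.imwrite('pics/w3.png',c['img'][:,:,::-1])
for k in blobs(mask(c['img'],(0,170,110),(6,255,255)),60): print(k[:,0].mean(0).round(),rect(c,k,.152))"
```

```text
time: 6.25
tool_pos: [0.694, -0.0041, 0.3056]
tcp_rot: [2.425, 1.992, 0.005]
wrist_force: [4.1, -2.5, 6.5]
width: 0.133
grip_force: 29.9
closing yaw -11.190922436501047 [-0.38975468 -0.54096833  0.03670462] [ 4.11743493 -2.47934787  6.5274255 ]
[318. 312.] (array([6.966e+02, 5.000e-01]), array([50.3, 12.1]), 78.7)
```

View pics/w3.png

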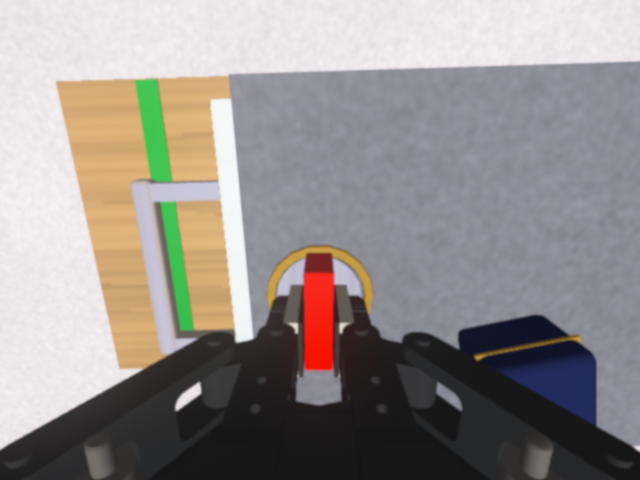

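The bar now lies within 2–3° of the chest's y, gripped cleanly (bar 318,312). I'll go a little further to meet the stop and then lift.

```bash
python3 -m jog '[{"dx":0,"dy":0,"dz":0,"ax":0,"ay":0,"az":-3},{"dx":0,"dy":0,"dz":0,"ax":0,"ay":0,"az":-2},{"dx":0,"dy":0,"dz":0,"ax":0,"ay":0,"az":0},{"dx":0,"dy":0,"dz":0,"ax":0,"ay":0,"az":0}]'; python3 -c "
from h import *
s=bot.read_state();R=Ro.from_rotvec(s['tcp_rot']).as_matrix();print('closing yaw',np.degrees(np.arctan2(R[1,1],R[0,1])),s['torque'],s['wrist_force'])"
```

```text
time: 6.63
tool_pos: [0.6941, -0.0041, 0.3056]
tcp_rot: [2.336, 2.096, 0.006]
wrist_force: [4.4, -1.9, 6.1]
width: 0.13
grip_force: 29.9
closing yaw -6.202633163076468 [-0.29382295 -0.60440951 -0.00837137] [ 4.36097811 -1.89503956  6.08206715]
```

```bash
python3 -m jog '[{"dx":0,"dy":0,"dz":0,"ax":0,"ay":0,"az":-3},{"dx":0,"dy":0,"dz":0,"ax":0,"ay":0,"az":0},{"dx":0,"dy":0,"dz":0,"ax":0,"ay":0,"az":0}]'; python3 -c "
from h import *
s=bot.read_state();R=Ro.from_rotvec(s['tcp_rot']).as_matrix();print('closing yaw',np.degrees(np.arctan2(R[1,1],R[0,1])),s['torque'],s['wrist_force'])
c=cam('wrist')
for k in blobs(mask(c['img'],(0,170,110),(6,255,255)),60): print(k[:,0].mean(0).round(),rect(c,k,.152))"
```

```text
time: 6.88
tool_pos: [0.6942, -0.0041, 0.3056]
tcp_rot: [2.281, 2.155, 0.006]
wrist_force: [4.2, -2.1, 5.0]
width: 0.136
grip_force: 30.8
closing yaw -3.2619119008914943 [-0.39633807 -0.66525231 -0.42844509] [ 4.16766627 -2.07551242  5.03795349]
[319. 312.] (array([6.962e+02, 6.000e-01]), array([50.4, 12.3]), 86.0)
```

The stop is met: torque went to −0.43 N·m, at about 5° past the slot line. I'll ease back 3° and lift.

```bash
python3 -m jog '[{"dx":0,"dy":0,"dz":0,"ax":0,"ay":0,"az":3},{"dx":0,"dy":0,"dz":0,"ax":0,"ay":0,"az":0},{"dx":0,"dy":0,"dz":-4,"ax":0,"ay":0,"az":0},{"dx":0,"dy":0,"dz":-5,"ax":0,"ay":0,"az":0},{"dx":0,"dy":0,"dz":-6,"ax":0,"ay":0,"az":0},{"dx":0,"dy":0,"dz":0,"ax":0,"ay":0,"az":0}]' - 60; python3 -c "
from h import *
s=bot.read_state();print(s['torque'],s['wrist_force'])"
```

```text
time: 7.43
tool_pos: [0.6935, -0.0042, 0.3191]
tcp_rot: [2.337, 2.097, 0.002]
wrist_force: [4.2, -2.4, 0.6]
width: 0.126
grip_force: 60.5
[-0.48207942 -0.81412759  0.01343303] [ 4.20006882 -2.37328485  0.57198115]
```

```bash
python3 -m jog '[{"dx":0,"dy":0,"dz":-8,"ax":0,"ay":0,"az":0},{"dx":0,"dy":0,"dz":-10,"ax":0,"ay":0,"az":0},{"dx":0,"dy":0,"dz":-15,"ax":0,"ay":0,"az":0},{"dx":0,"dy":0,"dz":-15,"ax":0,"ay":0,"az":0},{"dx":0,"dy":0,"dz":-15,"ax":0,"ay":0,"az":0},{"dx":0,"dy":0,"dz":-10,"ax":0,"ay":0,"az":0},{"dx":0,"dy":0,"dz":0,"ax":0,"ay":0,"az":0},{"dx":0,"dy":0,"dz":0,"ax":0,"ay":0,"az":0}]'; python3 - <<'E'
from h import *
s=bot.read_state();R=Ro.from_rotvec(s['tcp_rot']).as_matrix();print(s['wrist_force'])
c=cam('wrist');cv2.imwrite('pics/w4.png',c['img'][:,:,::-1])
d=np.array([.4295,-.3448,0])-s['tool_pos'];print("to tray, tool axes",(R.T@d)*1000, "x",R[:,0],"y",R[:,1])
c=cam('scene');cv2.imwrite('pics/s4.png',cv2.resize(c['img'][150:350,130:430][:,:,::-1],None,fx=2.5,fy=2.5))
E
```

```text
time: 8.1
tool_pos: [0.6926, -0.0039, 0.3913]
tcp_rot: [-2.337, -2.099, 0.001]
wrist_force: [1.4, -0.2, -1.9]
width: 0.126
grip_force: 60.2
[ 1.35890106 -0.18066864 -1.86755433]
to tray, tool axes [-367.3054603  -224.71976564  391.38155854] x [1.07039581e-01 9.94254682e-01 3.94865717e-04] y [ 9.94254319e-01 -1.07039151e-01 -9.84057341e-04]
```

View pics/s4.png

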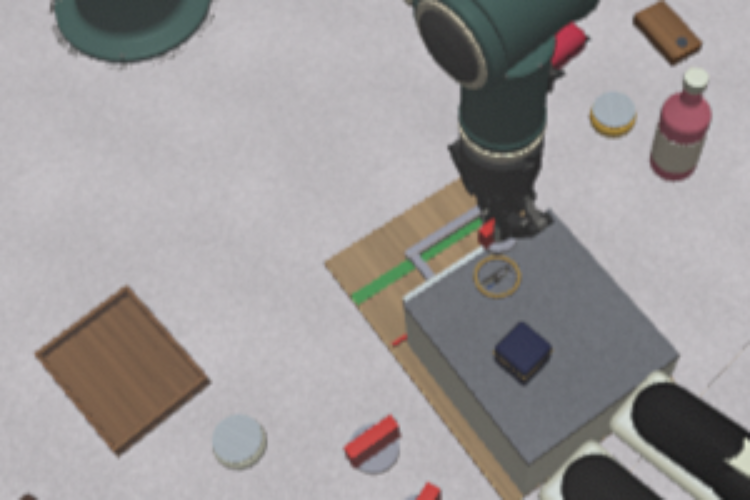

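The scene crop shows the empty slot at (497,275), the pin held in the gripper at (490,232) and the tray at (125,370). I'll carry it over the tray.

```bash
python3 -m jog '[{"dx":-16,"dy":-10,"dz":0,"ax":0,"ay":0,"az":0},{"dx":-33,"dy":-20,"dz":0,"ax":0,"ay":0,"az":0},{"dx":-33,"dy":-20,"dz":0,"ax":0,"ay":0,"az":0},{"dx":-33,"dy":-20,"dz":0,"ax":0,"ay":0,"az":0},{"dx":-33,"dy":-20,"dz":0,"ax":0,"ay":0,"az":0},{"dx":-33,"dy":-20,"dz":0,"ax":0,"ay":0,"az":0},{"dx":-33,"dy":-20,"dz":0,"ax":0,"ay":0,"az":0},{"dx":-33,"dy":-20,"dz":0,"ax":0,"ay":0,"az":0},{"dx":-33,"dy":-20,"dz":0,"ax":0,"ay":0,"az":0},{"dx":-33,"dy":-20,"dz":0,"ax":0,"ay":0,"az":0},{"dx":-33,"dy":-20,"dz":0,"ax":0,"ay":0,"az":0},{"dx":-20,"dy":-15,"dz":0,"ax":0,"ay":0,"az":0},{"dx":0,"dy":0,"dz":0,"ax":0,"ay":0,"az":0},{"dx":0,"dy":0,"dz":0,"ax":0,"ay":0,"az":0}]'
python3 -m jog '[{"dx":0,"dy":0,"dz":15,"ax":0,"ay":0,"az":0},{"dx":0,"dy":0,"dz":25,"ax":0,"ay":0,"az":0},{"dx":0,"dy":0,"dz":30,"ax":0,"ay":0,"az":0},{"dx":0,"dy":0,"dz":30,"ax":0,"ay":0,"az":0},{"dx":0,"dy":0,"dz":25,"ax":0,"ay":0,"az":0},{"dx":0,"dy":0,"dz":15,"ax":0,"ay":0,"az":0},{"dx":0,"dy":0,"dz":10,"ax":0,"ay":0,"az":0},{"dx":0,"dy":0,"dz":0,"ax":0,"ay":0,"az":0},{"dx":0,"dy":0,"dz":0,"ax":0,"ay":0,"az":0}]'
python3 - <<'E'
from h import *
s=bot.read_state();print(s['wrist_force'])
c=cam('top');cv2.imwrite('pics/t5.png',cv2.resize(c['img'][230:400,380:560][:,:,::-1],None,fx=2,fy=2))
E
```

```text
time: 9.37
tool_pos: [0.4288, -0.3448, 0.3903]
tcp_rot: [-2.339, -2.094, -0.0]
wrist_force: [0.2, 0.3, -1.3]
width: 0.122
grip_force: 60.2
time: 10.12
tool_pos: [0.4306, -0.3434, 0.2413]
tcp_rot: [-2.335, -2.1, -0.0]
wrist_force: [0.7, -0.2, -1.2]
width: 0.123
grip_force: 60.2
[ 0.66972144 -0.1688333  -1.21754903]
```

```bash
python3 -m jog '[{"dx":0,"dy":0,"dz":6,"ax":0,"ay":0,"az":0},{"dx":0,"dy":0,"dz":5,"ax":0,"ay":0,"az":0},{"dx":0,"dy":0,"dz":3,"ax":0,"ay":0,"az":0},{"dx":0,"dy":0,"dz":2,"ax":0,"ay":0,"az":0},{"dx":0,"dy":0,"dz":0,"ax":0,"ay":0,"az":0},{"dx":0,"dy":0,"dz":0,"ax":0,"ay":0,"az":0}]'
python3 -m jog '[{"dx":0,"dy":0,"dz":0,"ax":0,"ay":0,"az":0},{"dx":0,"dy":0,"dz":0,"ax":0,"ay":0,"az":0},{"dx":0,"dy":0,"dz":0,"ax":0,"ay":0,"az":0},{"dx":0,"dy":0,"dz":0,"ax":0,"ay":0,"az":0},{"dx":0,"dy":0,"dz":0,"ax":0,"ay":0,"az":0}]' 0.6 30
python3 -m jog '[{"dx":0,"dy":0,"dz":-15,"ax":0,"ay":0,"az":0},{"dx":0,"dy":0,"dz":-30,"ax":0,"ay":0,"az":0},{"dx":0,"dy":0,"dz":-30,"ax":0,"ay":0,"az":0},{"dx":0,"dy":0,"dz":-30,"ax":0,"ay":0,"az":0},{"dx":0,"dy":0,"dz":-30,"ax":0,"ay":0,"az":0},{"dx":0,"dy":0,"dz":0,"ax":0,"ay":0,"az":0}]'
python3 - <<'E'
from h import *
s=bot.read_state();R=Ro.from_rotvec(s['tcp_rot']).as_matrix();print(s['wrist_force'])
c=cam('wrist');cv2.imwrite('pics/w6.png',c['img'][:,:,::-1])
u=np.radians(-9.3);ux=np.array([np.cos(u),np.sin(u),0])
for n,z in(("scene",.032),("wrist",.032)):
    c=cam(n)
    for k in blobs(mask(c['img'],(0,170,100),(6,255,255)),20):
        r=rect(c,k,z)
        if abs(r[0][0]-430)<150 and abs(r[0][1]+345)<150: print(n,"pin",r)
# handle grey bar from the wrist/top later; model target:
h=np.array([.7666,-.0169,0])-.172*ux
print("handle",h,"move in tool mm",(R.T@(h-s['tool_pos']))*1000)
E
```

```text
time: 10.67
tool_pos: [0.4301, -0.3442, 0.2257]
tcp_rot: [2.337, 2.099, 0.0]
wrist_force: [0.1, -0.6, -1.0]
width: 0.121
grip_force: 60.2
time: 11.08
tool_pos: [0.4302, -0.3442, 0.2259]
tcp_rot: [2.337, 2.099, 0.0]
wrist_force: [-0.2, 0.7, 0.2]
width: 0.596
grip_force: 0.0
time: 11.58
tool_pos: [0.4319, -0.3457, 0.3684]
tcp_rot: [2.328, 2.091, 0.002]
wrist_force: [0.8, -1.5, 1.2]
width: 0.601
grip_force: 0.0
[ 0.80463497 -1.47804104  1.23966872]
wrist pin (array([ 430. , -352.3]), array([53.2, 13. ]), 83.4)
handle [0.59686082 0.01089586 0.        ] move in tool mm [374.8098022  122.10181403 366.94998154]
```

View pics/w6.png

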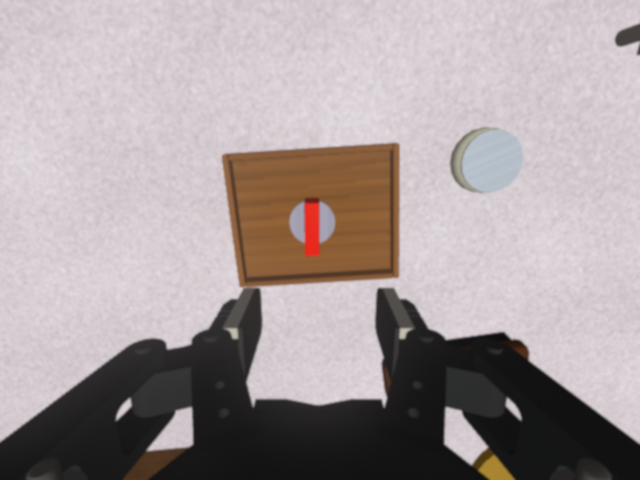

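The pin stands in the middle of the tray at (312,222) in the wrist view. Now on to above the handle.

```bash
python3 -m jog '[{"dx":18,"dy":6,"dz":0,"ax":0,"ay":0,"az":0},{"dx":37,"dy":12,"dz":0,"ax":0,"ay":0,"az":0},{"dx":37,"dy":12,"dz":0,"ax":0,"ay":0,"az":0},{"dx":37,"dy":12,"dz":0,"ax":0,"ay":0,"az":0},{"dx":37,"dy":12,"dz":0,"ax":0,"ay":0,"az":0},{"dx":37,"dy":12,"dz":0,"ax":0,"ay":0,"az":0},{"dx":37,"dy":12,"dz":0,"ax":0,"ay":0,"az":0},{"dx":37,"dy":12,"dz":0,"ax":0,"ay":0,"az":0},{"dx":37,"dy":12,"dz":0,"ax":0,"ay":0,"az":0},{"dx":37,"dy":12,"dz":0,"ax":0,"ay":0,"az":0},{"dx":24,"dy":8,"dz":0,"ax":0,"ay":0,"az":3},{"dx":0,"dy":0,"dz":0,"ax":0,"ay":0,"az":0},{"dx":0,"dy":0,"dz":0,"ax":0,"ay":0,"az":0}]'
python3 - <<'E'
from h import *
s=bot.read_state();R=Ro.from_rotvec(s['tcp_rot']).as_matrix();print(s['tool_pos'],np.degrees(np.arctan2(R[1,1],R[0,1])))
c=cam('wrist');cv2.imwrite('pics/w7.png',c['img'][:,:,::-1])
for k in blobs(mask(c['img'],(45,90,50),(80,255,255)),60): print("green",rect(c,k,.009))
h=np.array([.5969,.0109,0]);print("move",(R.T@(h-s['tool_pos']))*1000)
u=np.radians(-9.3);ux=np.array([np.cos(u),np.sin(u),0]);uy=np.array([-ux[1],ux[0],0])
h[2]=.087
print("bar corners expected px",proj(c,[h+a*ux+b*uy for a,b in((-.006,.055),(.006,.055),(-.006,-.055),(.006,-.055))]).round())
E
```

```text
time: 12.82
tool_pos: [0.5911, 0.0171, 0.3581]
tcp_rot: [-2.386, -2.04, 0.006]
wrist_force: [-0.0, -0.4, 0.2]
width: 0.6
grip_force: 0.0
[0.59107715 0.0170688  0.35810755] -8.9446196353895
green (array([578.3,  14.9]), array([236.2,  15.7]), 80.4)
move [ -4.85377295   8.26897002 358.07965429]
bar corners expected px [[320. 174.]
 [337. 174.]
 [319. 317.]
 [334. 317.]]
```

View pics/w7.png

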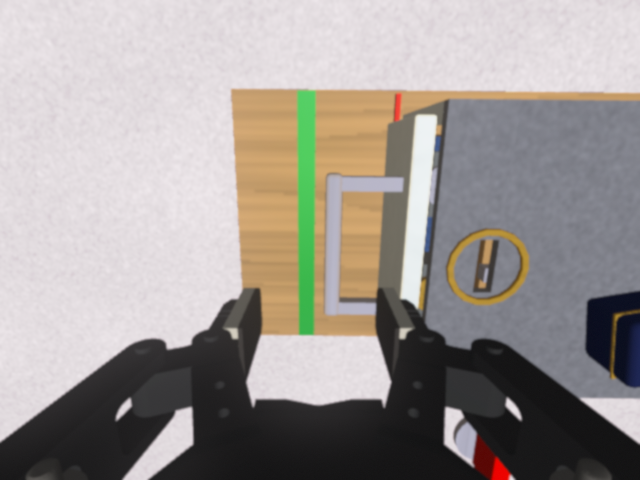

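The bar handle is at (333,245) and the panel at (390–430), matching the prediction to about 3 mm. The fingers straddle the bar after a shift of about 9 mm in tool y. I'll descend and grip.

```bash
python3 -m jog '[{"dx":-5,"dy":9,"dz":10,"ax":0,"ay":0,"az":0},{"dx":0,"dy":0,"dz":20,"ax":0,"ay":0,"az":0},{"dx":0,"dy":0,"dz":20,"ax":0,"ay":0,"az":0},{"dx":0,"dy":0,"dz":0,"ax":0,"ay":0,"az":0},{"dx":0,"dy":0,"dz":0,"ax":0,"ay":0,"az":0}]' 0.6 40
python3 - <<'E'
from h import *
s=bot.read_state();R=Ro.from_rotvec(s['tcp_rot']).as_matrix();print((R.T@(np.array([.598,.0109,.237])-s['tool_pos']))*1000,np.degrees(np.arctan2(R[1,1],R[0,1])))
E
```

```text
time: 13.28
tool_pos: [0.5986, 0.0077, 0.3083]
tcp_rot: [-2.391, -2.033, 0.006]
wrist_force: [0.5, -0.2, 0.5]
width: 0.597
grip_force: 0.0
[ 3.1531738  -0.75727266 71.32655458] -9.249533790696656
```

```bash
python3 -m jog '[{"dx":2,"dy":-1,"dz":15,"ax":0,"ay":0,"az":0},{"dx":0,"dy":0,"dz":18,"ax":0,"ay":0,"az":0},{"dx":0,"dy":0,"dz":15,"ax":0,"ay":0,"az":0},{"dx":0,"dy":0,"dz":12,"ax":0,"ay":0,"az":0},{"dx":0,"dy":0,"dz":8,"ax":0,"ay":0,"az":0},{"dx":0,"dy":0,"dz":3,"ax":0,"ay":0,"az":0},{"dx":0,"dy":0,"dz":0,"ax":0,"ay":0,"az":0},{"dx":0,"dy":0,"dz":0,"ax":0,"ay":0,"az":0}]' 0.6 60
python3 -m jog '[{"dx":0,"dy":0,"dz":0,"ax":0,"ay":0,"az":0},{"dx":0,"dy":0,"dz":0,"ax":0,"ay":0,"az":0},{"dx":0,"dy":0,"dz":0,"ax":0,"ay":0,"az":0},{"dx":0,"dy":0,"dz":0,"ax":0,"ay":0,"az":0},{"dx":0,"dy":0,"dz":0,"ax":0,"ay":0,"az":0},{"dx":0,"dy":0,"dz":0,"ax":0,"ay":0,"az":0}]' 0 60
```

```text
time: 13.95
tool_pos: [0.5994, 0.0113, 0.2404]
tcp_rot: [2.391, 2.037, 0.001]
wrist_force: [-0.3, 0.4, 0.1]
width: 0.598
grip_force: 0.0
time: 14.45
tool_pos: [0.5995, 0.0115, 0.2406]
tcp_rot: [2.391, 2.036, 0.002]
wrist_force: [0.8, 0.4, 4.6]
width: 0.127
grip_force: 60.4
```

```bash
python3 -m jog '[{"dx":0,"dy":-4,"dz":0,"ax":0,"ay":0,"az":0},{"dx":0,"dy":-8,"dz":0,"ax":0,"ay":0,"az":0},{"dx":0,"dy":-8,"dz":0,"ax":0,"ay":0,"az":0},{"dx":0,"dy":-8,"dz":0,"ax":0,"ay":0,"az":0},{"dx":0,"dy":-8,"dz":0,"ax":0,"ay":0,"az":0},{"dx":0,"dy":-8,"dz":0,"ax":0,"ay":0,"az":0},{"dx":0,"dy":-8,"dz":0,"ax":0,"ay":0,"az":0},{"dx":0,"dy":-8,"dz":0,"ax":0,"ay":0,"az":0},{"dx":0,"dy":-8,"dz":0,"ax":0,"ay":0,"az":0},{"dx":0,"dy":-6,"dz":0,"ax":0,"ay":0,"az":0},{"dx":0,"dy":-3,"dz":0,"ax":0,"ay":0,"az":0},{"dx":0,"dy":0,"dz":0,"ax":0,"ay":0,"az":0},{"dx":0,"dy":0,"dz":0,"ax":0,"ay":0,"az":0}]'
python3 - <<'E'
from h import *
s=bot.read_state();ux=np.array([np.cos(np.radians(-9.3)),np.sin(np.radians(-9.3))])
print("pull",(s['tool_pos'][:2]-[.5995,.0115])@ux*1000)
for n in("top","scene"):
    c=cam(n);im=c['img']
    for nm,lo,hi,z in(("green",(45,90,50),(80,255,255),.009),("red",(0,120,100),(8,255,255),.014)):
        for k in blobs(mask(im,lo,hi),2):
            r=rect(c,k,z)
            if abs(r[0][0]-590)<70 and abs(r[0][1]-10)<150: print(n,nm,k[:,0].mean(0).round(),r,"chest x",((ray(c,k[:,0],z)[:,:2].mean(0)-[.7666,-.0169])@ux*1000).round(1))
c=cam('scene');cv2.imwrite('pics/s8.png',cv2.resize(c['img'][190:310,230:390][:,:,::-1],None,fx=5,fy=5,interpolation=cv2.INTER_CUBIC))
E
```

```text
time: 15.53
tool_pos: [0.5234, 0.024, 0.2406]
tcp_rot: [2.39, 2.036, 0.006]
wrist_force: [5.8, 1.2, 1.4]
width: 0.125
grip_force: 60.1
pull -77.16300075712527
top green [359. 268.] (array([553.3, -85.2]), array([30.1,  6. ]), 81.3) chest x -199.7
top green [277. 257.] (array([587.7, 120.1]), array([23.7,  5.8]), 78.9) chest x -198.7
scene green [275. 268.] (array([561.9, -90.6]), array([25.1, 11.3]), 62.1) chest x -191.2
scene red [275. 266.] (array([557.1, -86.9]), array([ 4.5, 21.1]), -86.3) chest x -195.2
```

View pics/s8.png

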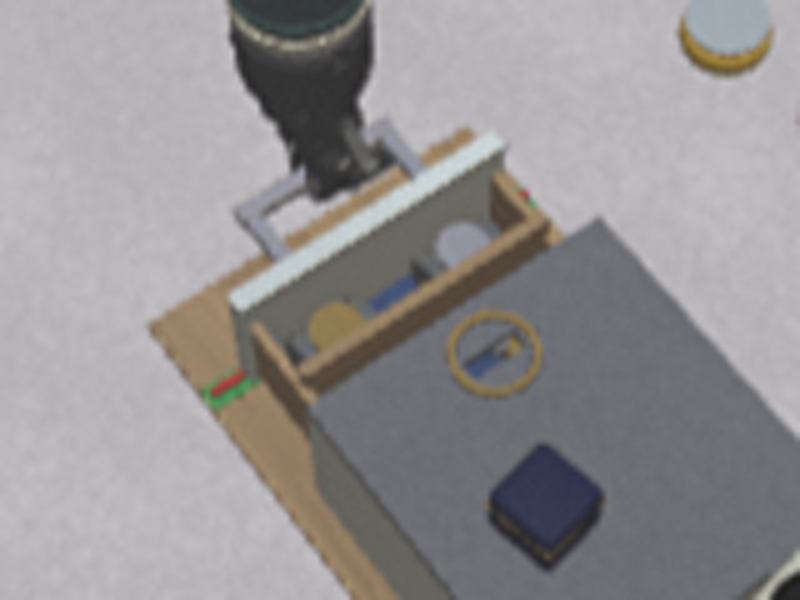

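The crop shows the red pointer inside the green strip at its visible left end (225,387). Measured positions are chest x −195 for the pointer and −194 for the strip's middle. I'll hold still, check the pin once more and hand in.

```bash
python3 -m jog '[{"dx":0,"dy":0,"dz":0,"ax":0,"ay":0,"az":0},{"dx":0,"dy":0,"dz":0,"ax":0,"ay":0,"az":0},{"dx":0,"dy":0,"dz":0,"ax":0,"ay":0,"az":0},{"dx":0,"dy":0,"dz":0,"ax":0,"ay":0,"az":0},{"dx":0,"dy":0,"dz":0,"ax":0,"ay":0,"az":0},{"dx":0,"dy":0,"dz":0,"ax":0,"ay":0,"az":0}]'
python3 - <<'E'
from h import *
ok=False
for n in("top","scene"):
    c=cam(n)
    for k in blobs(mask(c['img'],(0,150,90),(8,255,255)),10):
        r=rect(c,k,.072)
        if abs(r[0][0]-430)<80 and abs(r[0][1]+345)<70: print(n,"pin",r); ok=True
if ok: print(bot.finish_job())
E
```

```text
time: 16.18
tool_pos: [0.5237, 0.024, 0.2406]
tcp_rot: [2.39, 2.036, 0.006]
wrist_force: [6.3, 1.3, 1.9]
width: 0.125
grip_force: 60.1
top pin (array([ 427.3, -342.3]), array([43.5, 12.3]), 84.8)
scene pin (array([ 428.3, -343. ]), array([41.6, 11.2]), 84.8)
the job is handed in; nothing more can be done
None
```

The job is handed in at about 16 s: the pin stands in the middle of the tray, and the gripper is holding the drawer with its pointer about 1 mm from the strip's centre line (the hand-in returned no verdict).

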